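# Level the cup-drying cabinet

## Robot

A 6-joint arm with a two-finger parallel gripper is mounted at the origin on the work surface. World frame = base frame: x ahead of the robot, y to its left, z up, the work surface at z = 0. Lengths are in m, angles in rad, forces in N, time in s.
With the tool pointing down it reaches from about 0.425 to 0.95 m from the base axis. Payload 3.5 kg.
Tool frame: the origin (TCP) lies midway between the tips of the shut fingers; the grasp point (between the pads) lies 19 mm behind it; x points along the fingers, y is the direction in which the jaws open and shut, and the axes are right-handed (so a half turn about x gives the same grasp; the last joint's range is limited). The gripper opens to 85 mm and grips with 20 to 120 N. Pads are 22 mm wide; open, the fingers measure 114 mm over their backs; the gripper's body (76 mm by 85 mm) begins 54 mm behind the grasp point. The pads swing forward as they close: fully open they stand 13 mm farther back than shut.
Start: joints at [1.178, 0.286, 1.577, -0, 1.279, -0.15], TCP at [0.162, 0.655, 0.231] pointing down, gripper open.
Joint ranges: [-2.77, 2.77], [-0.9, 2.22], [0.21, 2.48], [-1.53, 4.67], [0.24, 2.81], [-2.84, 2.84]. Speed limits (rad/s): [2.79, 2.79, 3.14, 3.14, 3.14, 3.14].

## Interface

Orientations are given as a rotation vector (axis times angle).
In Python, from plant import arm, eoat, solver, telemetry, vision, order gives the robot as it stands. Calls block until the motion is done:
- arm.reach(position, orientation): joint-space move of the TCP to a pose.
- arm.move_straight(position, attitude=None, v=0.15, guard=None): straight line of the TCP; attitude=None keeps the orientation; v is the mean speed in m/s. With guard (N) it stops when the force on the tool has changed by that much, and returns True; else False.
- arm.set_joints(angles): joint-space move.
- eoat.set_gripper(opening, squeeze=None): opening from 0.0 (shut) to 1.0 (fully open); squeeze is the grip in N (None keeps the last); returns when the fingers have stopped.
- arm.hold(seconds).
- solver.ik(position, orientation): joint angles nearest the present ones, or None.
- telemetry.read_state(): the state.
- vision.camera(name): name is "scene" or "top" or "wrist"; returns a dict with "pixels" (400x640x3 uint8, blue, green, red), "depth" (400x640 float32, m along the optical axis (not along the pixel's ray), 0 where there is no reading), "intrinsics" (3x3 intrinsics, pixels), "dist_coeffs" ([k1, k2, p1, p2, k3] as OpenCV has them; the pictures are not rectified), "pose" (4x4, takes a point from camera to world coordinates). Camera axes: x right, y down, z forward; pixel columns grow to the right and rows downward; lengths in m; the calibration is good to about 2 mm. A picture is of the moment at which its call begins.
A pose or a line that the arm cannot do raises arm.MotionError and nothing moves.
- order.finish_job(): hands the job in, once; it reports no verdict.
The state is a dict: "t": time; "q": joint angles; "qd": joint speeds; "joint_torque": joint torques, N m; "eef_pos": TCP position; "eef_rot": TCP orientation; "wrist_force": force on the tool from outside, world axes, zero at the start; "wrist_torque": the same for the moment, N m; "opening": opening from 0.0 (shut) to 1.0 (fully open).
Only numpy, scipy, OpenCV 4.12 (cv2) and the standard library are available. Lean on these libraries where they do the work, as an engineer would, in place of code of your own. Each camera call takes 0.05 s, during which the arm holds its last target.

## Task

The little cup-drying cabinet on the counter leans to one side, so its door keeps swinging open. Push its door shut until it snaps home on its catch, then turn the orange knob of its levelling foot until the bubble of the spirit level lying on its top stands between the two black lines, and take your hand off both for a moment to check. Then press the level down onto the top and finish while still pressing it there, with the bubble come to rest between the lines; the things standing around stay where they are.

Things in the scene. Friction and masses are not known exactly. Their poses are not given: they have to be found in the camera images.
- stand: the cabinet's place on the counter: origin on the counter under the middle of the cabinet, z up, -x is the side of the door, +y the end with the levelling foot. The cabinet (300 mm along y, 170 mm along x, top 172 mm above the counter) stands on two fixed feet near its -y end; outside its +y end, 195 mm from the origin along +y, rises the levelling foot, a 12 mm screw with a hand knob at the top, through a lug on the cabinet
- cabinet: white metal cabinet, open towards -x of the stand behind its door. Its origin lies low on its -y end, on the line about which it tilts (by up to about 0.015 rad) when the levelling foot is turned; axes as the stand's
- cabinet_top (a point): middle of the cabinet's flat top face; x, y, z axes as the cabinet's
- door (a joint): door angle in rad: 0 shut and seated on the catch, grows as it swings open towards the robot (-x of the stand); at the start 0.25 to 0.55. The door is 294 mm wide, 146 mm high and 16 mm thick, its upper edge 2 mm below the cabinet's top, and turns freely about a vertical hinge at the cabinet's -y end. A sprung ball catch resists over the last 0.06 rad: about 5 N at the free edge, then it snaps in and holds the door
- door_hinge (a point): point on the door's vertical hinge axis, in the middle of the panel's thickness, level with its upper edge. Axes turn with the door: y along the panel to its free edge, -x out of its outer face
- door_edge (a point): upper corner of the door's outer face at its free edge, 294 mm from the hinge. A 100 mm upright bar handle of 10 mm steel stands 20 mm off the outer face, 22 mm from the free edge; the rest of the outer face is flat
- knob_turn (a joint): turn of the levelling knob in rad, 0 to 2.9, grows clockwise seen from above; at the start 0.15 to 0.5. Clockwise raises the foot end (+y of the stand) of the cabinet by about 2.6 mm per rad and drives the bubble towards that end by about 8 mm per rad. The foot end is always too low at the start; the turn that is needed (0.75 to 1.8 rad) differs each time. The knob is stiff (about 0.08 N m) and stays where it is left; it keeps its height when turned
- knob: orange bar-shaped hand knob, 56 mm along its x, 14 mm wide along its y, 34 mm high (192 to 226 mm above the counter); origin on the screw's axis, 180 mm above the counter, z up; a thin shaft of 9 mm radius below the bar
- knob_grip (a point): point on the knob's axis to grip, 15 mm below its top, 211 mm above the counter; axes as the knob's
- level: yellow spirit level lying loose on the cabinet's top, 220 mm along its y, 44 mm wide, 26 mm high, 0.4 kg; origin in the middle of its underside, z up, +y roughly towards the levelling foot. On its flat top: a black thumb pad in the middle, and near the -y end a green vial with a pale bubble, read from above
- level_pad (a point): middle of the black thumb pad (44 by 30 mm) on the level's flat top, where it is pressed, 26 mm above its underside
- vial_middle (a point): middle of the green vial on the level's top, 60 mm from the level's middle towards its -y end; two black lines cross it 10 mm to either side
- bubble_mid (a point): middle of the bubble (14 mm long, on the level's top face). Along the level's y it moves up to 16 mm to either side of vial_middle, always to the higher end, and settles about 1.5 s after the knob stops or after a jolt (shutting the door or touching the level makes it swing by several mm); it stands between the black lines when it is within 3 mm of vial_middle
- cup: pink cup, 76 mm wide, 85 mm high, origin under its middle; a bystander
- soap: white soap bottle with a green cap, 60 mm wide, 160 mm high, origin under its middle; a bystander
- sponge: yellow sponge, 100 by 65 by 35 mm, origin under its middle; a bystander
Mind the look-alikes: they are no part of the job. What is meant by the level is not blue or pink, and is the smaller of those in its own colour.

How it is judged:
By the outcome, as a careful person would: the job done as asked, in the order asked, and still so for the second after the job is handed in, while the arm keeps its last pose, push and grip.
It also fails if it takes over 61 s, if anything falls off the work surface, if the arm or the gripper's body presses on something with over 40 N, if the wrist force passes 120 N, or if a joint passes its speed limit or range.

## Working session

There is one attempt and no reset: what is moved stays moved. The work goes in short steps, each a Python script; the robot and the scene stay as the last script left them, time stands still between calls to the robot, and variables do not carry over. Pictures are saved under pics/ and viewed, and the job is handed in when it is done.

```bash
mkdir -p pics; ls; cat > h.py <<'E'
import numpy as np, cv2
from plant import arm, eoat, solver, telemetry, vision, order
def snap(n,tag):
    c=vision.camera(n); cv2.imwrite(f'pics/{tag}.png',c['pixels']); np.savez(f'pics/{tag}.npz',**c); return c
def px2w(c,u,v,z=None):
    p=cv2.undistortPoints(np.array([[[u,v]]],float),c['intrinsics'],c['dist_coeffs'])[0,0]
    r=np.array([p[0],p[1],1.0]); T=c['pose']
    if z is None:
        d=c['depth'][int(round(v)),int(round(u))]
    else:
        d=(z-T[2,3])/(T[:3,:3]@r)[2]
    return T[:3,:3]@(r*d)+T[:3,3]
def ld(tag):
    return dict(np.load(f'pics/{tag}.npz'))
E
python3 - <<'E'
from h import *
for n in ("scene","top","wrist"):
    c=snap(n,n+'0'); print(n,c['pose'].round(3).tolist(),c['intrinsics'].tolist())
s=telemetry.read_state(); print(s['t'],s['eef_rot'],s['opening'])
E
```

```text
pics
scene [[0.871, 0.275, -0.407, 1.02], [0.492, -0.481, 0.726, -0.984], [0.004, -0.833, -0.554, 0.803], [0.0, 0.0, 0.0, 1.0]] [[363.0183899013906, 0.0, 320.8311278452644], [0.0, 363.0183899013906, 198.14640410398127], [0.0, 0.0, 1.0]]
top [[-0.007, -0.985, 0.173, 0.309], [-1.0, 0.009, 0.014, -0.115], [-0.016, -0.173, -0.985, 1.414], [0.0, 0.0, 0.0, 1.0]] [[388.171051502614, 0.0, 326.2254366667852], [0.0, 388.171051502614, 201.51182384992265], [0.0, 0.0, 1.0]]
wrist [[0.24, 0.933, 0.269, 0.094], [0.971, -0.23, -0.068, 0.671], [-0.002, 0.278, -0.961, 0.373], [0.0, 0.0, 0.0, 1.0]] [[286.20753471171196, 0.0, 316.0312781478135], [0.0, 286.20753471171196, 200.0832621874421], [0.0, 0.0, 1.0]]
0.15 [ 0.18920884  1.56288627 -0.19203248] 0.9950535860536663
```

View pics/scene0.png

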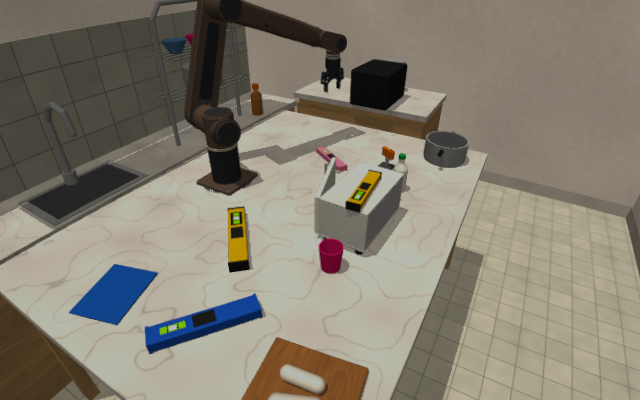

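View pics/top0.png

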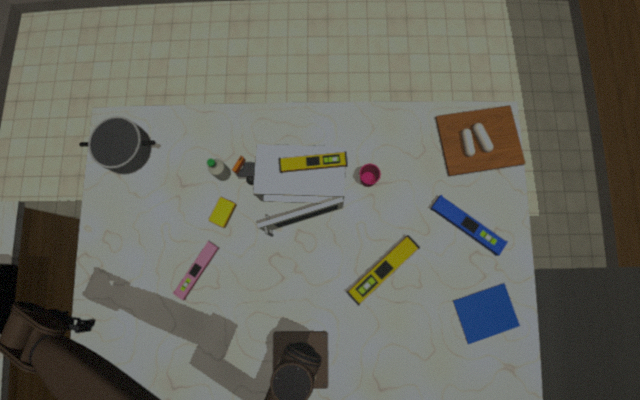

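```bash
python3 - <<'E'
import cv2
a=cv2.imread('pics/top0.png')[130:310,230:420]
cv2.imwrite('pics/top0c.png',cv2.resize(a,None,fx=3.3,fy=3.3,interpolation=cv2.INTER_CUBIC))
E
```

```text
(no output)
```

View pics/top0c.png

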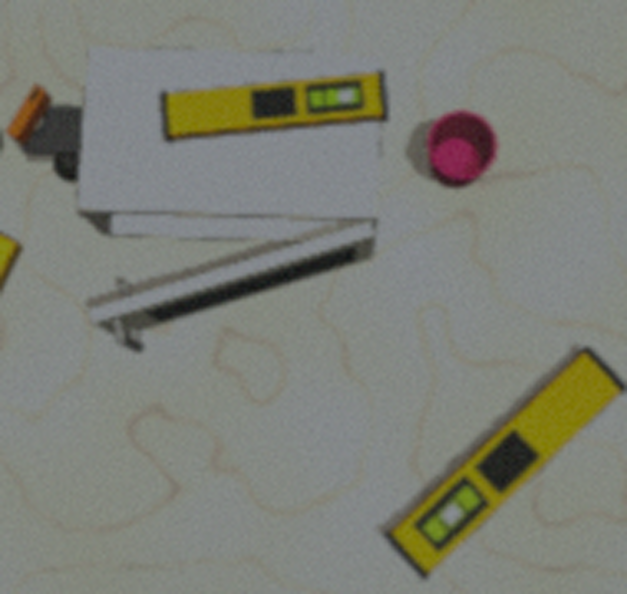

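```bash
python3 - <<'E'
import cv2
a=cv2.imread('pics/scene0.png')[130:270,300:440]
cv2.imwrite('pics/scene0c.png',cv2.resize(a,None,fx=4.2,fy=4.2,interpolation=cv2.INTER_CUBIC))
E
```

```text
(no output)
```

View pics/wrist0.png

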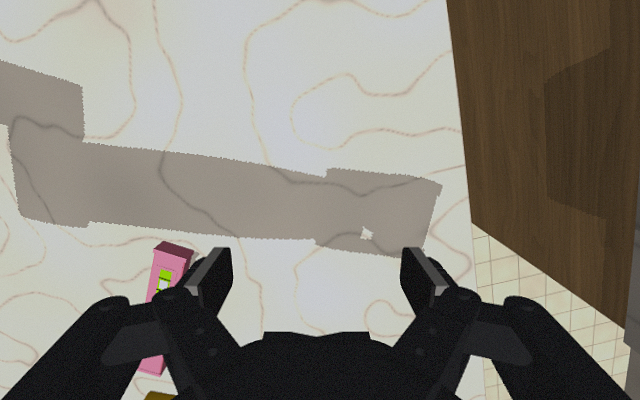

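View pics/scene0c.png

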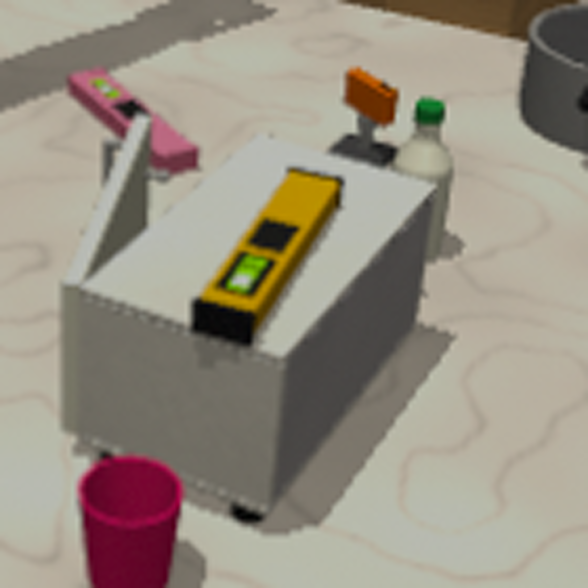

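```bash
python3 - <<'E'
from h import *
c=ld('top0')
f=lambda x,y:(230+x/3.3,130+y/3.3)
for n,x,y,z in [('topA +x+y',90,48,.172),('topB -x+y',80,212,.169),('topC -x-y',376,218,.172),('topD',383,72,.172),('door tip inner',88,303,.17),('door tip outer',97,322,.17),('hinge outer',374,240,.17),('knob e1',40,92,.226),('knob e2',14,134,.226),('pad',274,103,.198),('vial',335,97,.198),('lev+y',166,116,.198),('lev-y',383,95,.198),('handle',135,345,.13)]:
    u,v=f(x,y); print(n,px2w(c,u,v,z).round(4),px2w(c,u,v).round(4))
E
```

```text
topA +x+y [0.7226 0.1335 0.172 ] [0.7244 0.1346 0.1665]
topB -x+y [0.5532 0.1397 0.169 ] [0.5565 0.1431 0.1523]
topC -x-y [ 0.5438 -0.1545  0.172 ] [ 0.5456 -0.1548  0.1621]
topD [ 0.6934 -0.1638  0.172 ] [ 0.6849 -0.1627  0.1996]
door tip inner [0.4619 0.1292 0.17  ] [0.4826 0.1621 0.0023]
door tip outer [0.4431 0.1199 0.17  ] [0.4445 0.1224 0.1567]
hinge outer [ 0.5221 -0.1523  0.17  ] [ 0.5292 -0.1535  0.1286]
knob e1 [0.6608 0.1703 0.226 ] [0.6598 0.1695 0.2294]
knob e2 [0.6192 0.1942 0.226 ] [0.6198 0.1947 0.224 ]
pad [ 0.6549 -0.0551  0.198 ] [ 0.6541 -0.0553  0.2007]
vial [ 0.6603 -0.1152  0.198 ] [ 0.6601 -0.1152  0.1986]
lev+y [0.6429 0.0512 0.198 ] [0.6432 0.0513 0.1971]
lev-y [ 0.6618 -0.1624  0.198 ] [ 0.6619 -0.1624  0.1978]
handle [0.4239 0.0885 0.13  ] [0.4282 0.0961 0.082 ]
```

```bash
cat >> h.py <<'E'
from scipy.spatial.transform import Rotation as R
YAW=-0.033
XA=np.array([np.cos(YAW),np.sin(YAW)]); YA=np.array([-np.sin(YAW),np.cos(YAW)])
H=np.array([0.533,-0.155])
def att(yaw):
    Y=np.array([-np.sin(yaw),np.cos(yaw),0]); X=np.array([0,0,-1.]); Z=np.cross(X,Y)
    return R.from_matrix(np.stack([X,Y,Z],1)).as_rotvec()
def doorpt(th,r,off,z=0.14):
    d=np.cos(th)*YA-np.sin(th)*XA; n=-(np.cos(th)*XA+np.sin(th)*YA)
    return np.r_[H+r*d+(0.008+off)*n,z]
def st():
    s=telemetry.read_state(); print('t',round(s['t'],2),'p',np.round(s['eef_pos'],4),'F',np.round(s['wrist_force'],2),'M',np.round(s['wrist_torque'],2),'op',round(s['opening'],3)); return s
E
python3 - <<'E'
from h import *
p=doorpt(.33,.235,.028); print(p)
for z in (.14,.3): print(solver.ik([p[0],p[1],z],att(YAW+.3)))
print(solver.ik(doorpt(0,.235,.011),att(YAW)))
K=[.640,.183]
for y in (-.523,-.523-.8,-.523-1.6,2.62,2.62-.8,2.62-1.6): 
    q=solver.ik([*K,.192],att(y)); print(y,None if q is None else np.round(q,2))
c=ld('top0'); print('soap',px2w(c,214,164,.16))
E
```

```text
[0.4298027 0.0591759 0.14     ]
[-9.78927773e-02 -1.66263239e-01  2.22762822e+00 -4.44089210e-16
  1.08022767e+00 -1.93568910e+00]
[-9.78927773e-02 -3.21523698e-01  2.05187854e+00 -4.44089210e-16
  1.41123781e+00 -1.93568910e+00]
[-3.92289308e-02  5.88868317e-02  2.01329638e+00 -4.44089210e-16
  1.06940944e+00 -1.57702526e+00]
-0.523 [ 0.13  0.3   1.64 -0.    1.21 -0.92]
-1.323 [ 0.13  0.3   1.64 -0.    1.21 -0.12]
-2.123 [ 0.13  0.3   1.64 -0.    1.21  0.68]
2.62 [0.13 0.3  1.64 0.   1.21 2.22]
1.82 None
1.02 [ 0.13  0.3   1.64 -0.    1.21 -2.46]
soap [0.66043651 0.28142126 0.16      ]
```

```bash
python3 - <<'E'
from h import *
p=doorpt(.33,.235,.028)
arm.reach([p[0],p[1],.30],att(YAW+.3)); eoat.set_gripper(0.0,40)
st()
c=snap('wrist','w1')
E
```

```text
t 3.26 p [0.4298 0.0592 0.3   ] F [-0.36  0.22  0.08] M [-0.04  0.01 -0.01] op 0.001
```

View pics/w1.png

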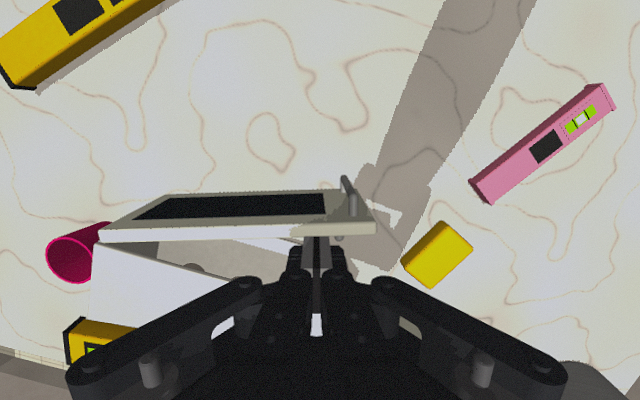

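```bash
python3 - <<'E'
from h import *
c=ld('w1')
for u,v in [(103,231),(376,222),(376,233),(250,228)]: print(px2w(c,u,v,.17).round(4),px2w(c,u,v).round(4))
print(doorpt(.33,.294,0),doorpt(.316,.294,0),doorpt(.316,0,0))
E
```

```text
[ 0.5293 -0.1453  0.17  ] [ 0.5301 -0.1462  0.1687]
[0.4443 0.1258 0.17  ] [ 4.957e-01  1.795e-01 -2.000e-04]
[0.4557 0.1297 0.17  ] [ 5.143e-01  1.858e-01 -2.000e-04]
[0.4844 0.0037 0.17  ] [0.4854 0.0034 0.168 ]
[0.43931031 0.12378709 0.14      ] [0.44322238 0.12507138 0.14      ] [ 0.52531822 -0.1572339   0.14      ]
```

```bash
python3 - <<'E'
from h import *
p=doorpt(.33,.235,.028)
print(arm.move_straight(p,att(YAW+.3),v=.15,guard=8)); st()
for th in (.28,.2,.12,.07):
    print(th,arm.move_straight(doorpt(th,.235,.012),att(YAW+th),v=.12,guard=15)); st()
print(arm.move_straight(doorpt(-.03,.235,.012),att(YAW),v=.03,guard=14)); st()
c=snap('wrist','w2'); c=snap('top','t2')
E
```

```text
False
t 4.53 p [0.4306 0.0591 0.141 ] F [ 0.61  0.24 -0.43] M [ 0.02 -0.02  0.  ] op 0.001
0.28 False
t 4.91 p [0.4565 0.068  0.1405] F [ 0.   -0.21 -0.17] M [-0.01 -0.    0.01] op 0.003
0.2 False
t 5.22 p [0.4738 0.0733 0.14  ] F [-0.41 -0.63  0.13] M [ 0.01  0.02 -0.02] op -0.002
0.12 False
t 5.53 p [0.4921 0.0772 0.14  ] F [-0.2  -0.12 -0.06] M [ 0.05  0.06 -0.05] op -0.0
0.07 False
t 5.78 p [0.5038 0.079  0.14  ] F [-0.15  0.17 -0.29] M [ 0.03 -0.02  0.02] op 0.001
True
t 6.37 p [0.5175 0.0807 0.1394] F [-4.82 -1.47  3.69] M [-0.2   0.66 -0.01] op -0.002
```

```bash
python3 - <<'E'
import cv2
a=cv2.imread('pics/t2.png')[130:310,230:420]
cv2.imwrite('pics/t2c.png',cv2.resize(a,None,fx=3.3,fy=3.3,interpolation=cv2.INTER_CUBIC))
E
```

```text
(no output)
```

View pics/t2c.png

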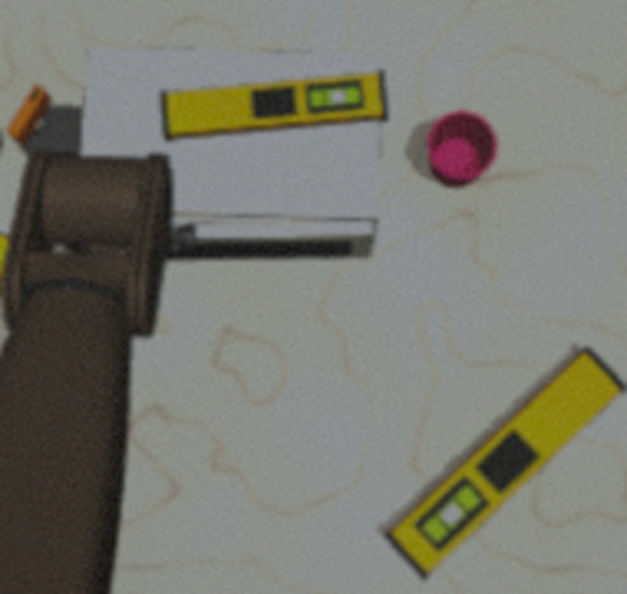

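View pics/w2.png

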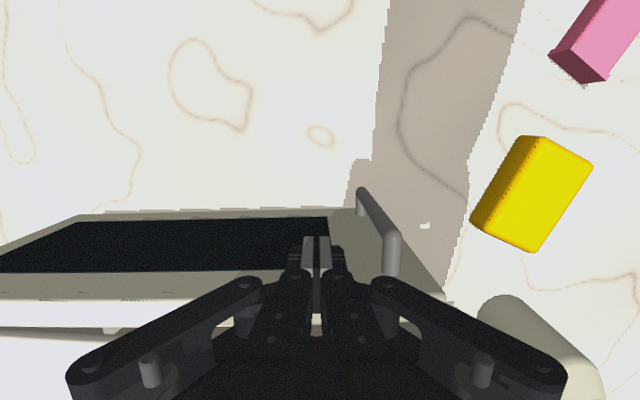

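```bash
python3 - <<'E'
from h import *
p=np.array(telemetry.read_state()['eef_pos']); 
for i in range(2):
    print(arm.move_straight(p+np.r_[XA*0.010,0],v=.02,guard=16)); st()
    arm.hold(.15); st()
E
```

```text
True
t 6.83 p [0.5182 0.0813 0.1387] F [-5.61 -2.08  3.66] M [-0.24  0.83  0.03] op -0.001
t 6.98 p [0.5184 0.0815 0.1384] F [-4.6  -1.25  4.6 ] M [-0.2   0.69 -0.  ] op 0.001
False
t 7.57 p [0.5279 0.0807 0.1389] F [-1.65  0.71 -0.57] M [0.07 0.07 0.01] op 0.003
t 7.72 p [0.5278 0.0805 0.139 ] F [-0.64  0.43 -0.56] M [ 0.07 -0.01  0.02] op -0.001
```

```bash
python3 - <<'E'
from h import *
p=np.array(telemetry.read_state()['eef_pos']); 
print(arm.move_straight(p+np.r_[XA*0.010,0],v=.02,guard=10)); st()
arm.hold(.1); st()
p=np.array(telemetry.read_state()['eef_pos'])
arm.move_straight(p-np.r_[XA*.04,0],v=.15)
p[:2]-=XA*.04
arm.move_straight(p+[0,0,.2],v=.3); st()
snap('wrist','w3'); snap('top','t3')
E
```

```text
True
t 8.04 p [0.5283 0.0809 0.1387] F [-3.42 -1.5   2.52] M [-0.12  0.5  -0.03] op -0.003
t 8.14 p [0.5283 0.081  0.1383] F [-2.3   0.07  3.09] M [-0.14  0.47 -0.01] op -0.001
t 9.38 p [0.4881 0.0823 0.3364] F [ 0.02  0.7  -0.96] M [0.01 0.01 0.01] op -0.001
```

View pics/w3.png

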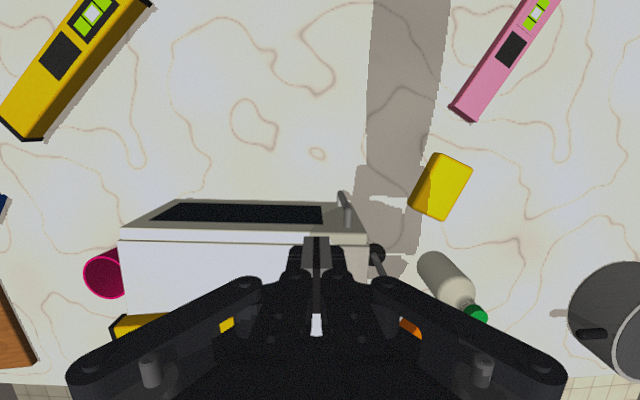

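```bash
python3 - <<'E'
import cv2
from h import *
a=cv2.imread('pics/w3.png')[190:260,110:390]
cv2.imwrite('pics/w3c.png',cv2.resize(a,None,fx=2.8,fy=5,interpolation=cv2.INTER_CUBIC))
a=cv2.imread('pics/t3.png')[130:230,230:370]
cv2.imwrite('pics/t3c.png',cv2.resize(a,None,fx=5.5,fy=5.5,interpolation=cv2.INTER_CUBIC))
c=ld('w3')
for u,v in [(122,241),(370,242),(122,229),(366,233)]:print(px2w(c,u,v,.17).round(4))
E
```

```text
[ 0.5467 -0.1474  0.17  ]
[0.552  0.1448 0.17  ]
[ 0.5318 -0.1445  0.17  ]
[0.5408 0.1398 0.17  ]
```

View pics/w3c.png

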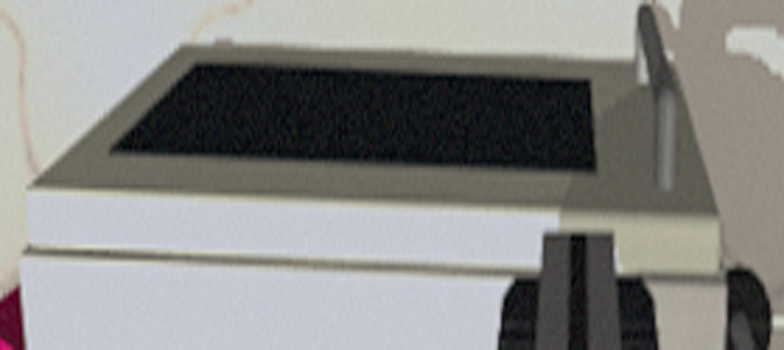

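View pics/t3c.png

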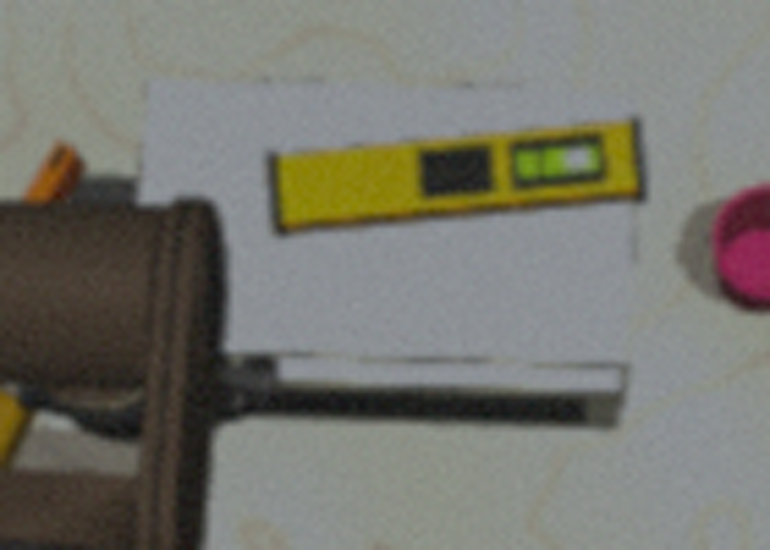

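```bash
python3 - <<'E'
from h import *
c=ld('top0'); im=c['pixels'].astype(int)
m=(im[...,2]>120)&(im[...,1]<im[...,2]*.6)&(im[...,0]<70); m[:, :220]=0; m[:,260:]=0; m[:145]=0;m[185:]=0
ys,xs=np.nonzero(m); P=[]
for u,v in zip(xs,ys):
    p=px2w(c,u,v)
    if p[2]>.215: P.append(px2w(c,u,v,.226)[:2])
P=np.array(P); print(len(P),len(xs)); ct,sz,a=cv2.minAreaRect((P*1000).astype(np.float32)); print(ct,sz,a)
w,V=np.linalg.eigh(np.cov(P.T)); print(P.mean(0),np.sqrt(w),V[:,1],np.degrees(np.arctan2(V[1,1],V[0,1])))
# go look
arm.reach([.600,.06,.34],att(-.53)); eoat.set_gripper(.5); st(); snap('wrist','w4')
E
```

```text
6 6
(634.947265625, 185.46775817871094) (2.8118526935577393, 30.179851531982422) 59.86776351928711
[0.63805855 0.18332126] [0.00101898 0.01242937] [-0.88502705  0.46553959] 152.25485076415984
t 10.5 p [0.5997 0.0602 0.3404] F [ 0.15 -0.09  0.55] M [-0.03  0.01 -0.05] op 0.502
```

View pics/w4.png

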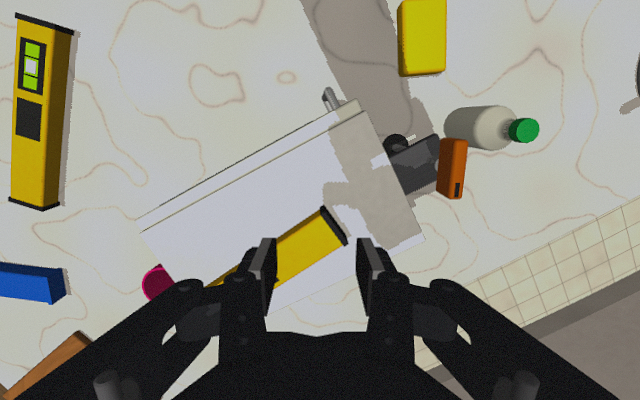

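```bash
python3 - <<'E'
import cv2
a=cv2.imread('pics/w4.png')[130:210,420:490]
cv2.imwrite('pics/w4c.png',cv2.resize(a,None,fx=7,fy=7,interpolation=cv2.INTER_CUBIC))
E
```

```text
(no output)
```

View pics/w4c.png

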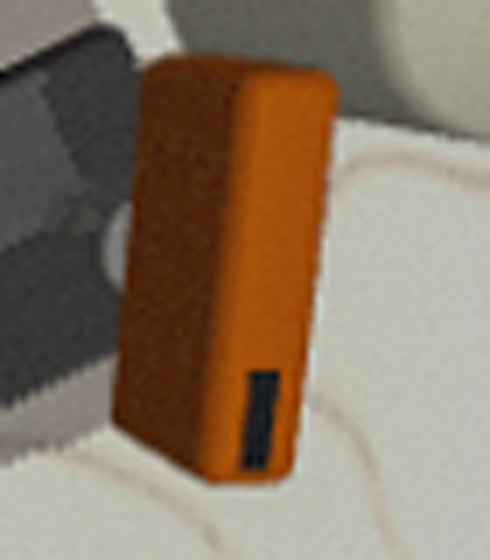

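```bash
python3 - <<'E'
from h import *
c=ld('w4')
Q=[px2w(c,420+x/7,130+y/7,.226)[:2] for x,y in [(240,68),(338,76),(296,484),(204,484)]]
Q=np.array(Q); print(Q.round(4).tolist(),Q.mean(0))
a=(Q[0]+Q[1])/2;b=(Q[2]+Q[3])/2; d=b-a; print(np.linalg.norm(d),np.linalg.norm(Q[0]-Q[1]),np.arctan2(d[1],d[0]))
E
```

```text
[[0.6171, 0.1923], [0.6244, 0.2029], [0.6722, 0.1774], [0.6658, 0.1665]] [0.6448751 0.1847614]
0.05460583987628087 0.012893293200450871 -0.48925074010301367
```

```bash
python3 - <<'E'
from h import *
K=[.643,.1845]
arm.reach([*K,.30],att(-.50)); 
print(arm.move_straight([*K,.193],v=.15,guard=10)); st()
eoat.set_gripper(0,50); s=st()
q=list(s['q']); q[5]+=1.15; arm.set_joints(q); s=st()
snap('top','t5'); snap('scene','s5')
import cv2
a=cv2.imread('pics/t5.png')[130:230,230:370]
cv2.imwrite('pics/t5c.png',cv2.resize(a,None,fx=5.5,fy=5.5,interpolation=cv2.INTER_CUBIC))
E
```

```text
False
t 12.03 p [0.6439 0.1843 0.1946] F [ 0.94 -0.57  0.45] M [0.02 0.02 0.01] op 0.502
t 12.39 p [0.6441 0.1858 0.195 ] F [1.99 4.88 3.72] M [ 0.45 -0.15 -0.07] op 0.154
t 13.46 p [0.6444 0.1862 0.1951] F [ 2.89  3.62 -1.15] M [ 0.35 -0.3  -0.09] op 0.157
```

View pics/t5c.png

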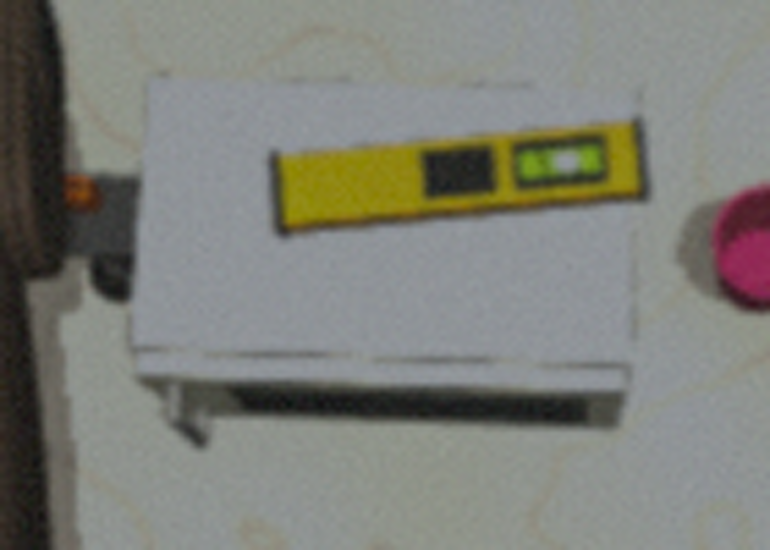

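```bash
cat >> h.py <<'E'
def look(tag):
    ims=[vision.camera('top')['pixels'].astype(float) for _ in range(6)]
    a=np.mean(ims,0).astype(np.uint8); np.save(f'pics/{tag}.npy',a)
    a=a[145:180,300:355]
    cv2.imwrite(f'pics/{tag}.png',cv2.resize(a,None,fx=14,fy=14,interpolation=cv2.INTER_CUBIC))
E
python3 - <<'E'
from h import *
arm.hold(1.5); look('l6'); st()
E
```

```text
t 15.36 p [0.6444 0.1862 0.195 ] F [ 3.57  3.95 -0.14] M [ 0.41 -0.32 -0.09] op 0.158
```

View pics/l6.png

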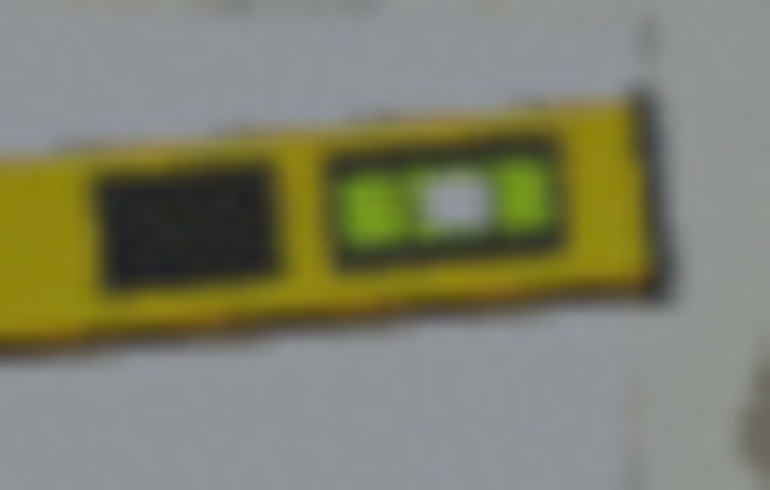

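```bash
python3 - <<'E'
from h import *
s=telemetry.read_state(); q=list(s['q']); q[5]+=.25; arm.set_joints(q); st()
arm.hold(1.6); look('l7')
eoat.set_gripper(.5); arm.move_straight([.643,.1845,.30],v=.2); st()
arm.reach([.56,-.10,.42],att(-.6)); eoat.set_gripper(0.0); arm.hold(.3)
st(); snap('wrist','w7')
E
```

```text
t 15.71 p [0.6446 0.1862 0.1951] F [3.64 2.77 0.51] M [ 0.26 -0.24 -0.1 ] op 0.154
t 18.68 p [0.6425 0.1844 0.2987] F [-0.48  0.26  0.61] M [-0.04  0.03  0.  ] op 0.498
t 21.02 p [ 0.56 -0.1   0.42] F [-0.19 -0.5   0.39] M [-0.    0.01 -0.02] op -0.003
```

View pics/l7.png

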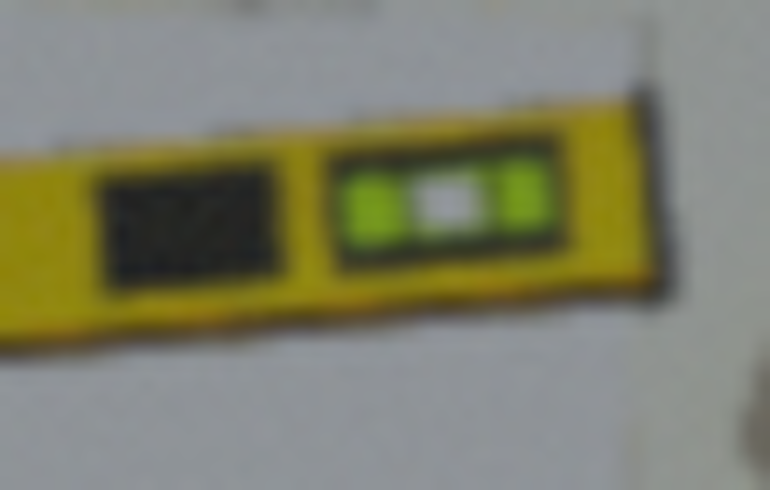

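View pics/w7.png

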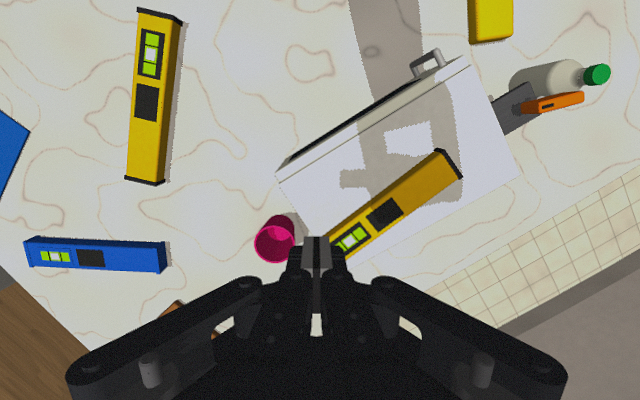

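Bubble is centred in the released view (bubble around (350,237) in the wrist picture), the knob is turned and the door is flush. I'll enlarge to confirm.

```bash
python3 - <<'E'
from h import *
arm.hold(.5); look('l8'); snap('wrist','w8'); st()
a=cv2.imread('pics/w8.png')[190:260,310:420]
cv2.imwrite('pics/w8c.png',cv2.resize(a,None,fx=7,fy=7,interpolation=cv2.INTER_CUBIC))
E
```

```text
t 21.93 p [ 0.56 -0.1   0.42] F [ 0.12 -0.99 -0.73] M [ 0.03 -0.01 -0.02] op 0.001
```

View pics/w8c.png

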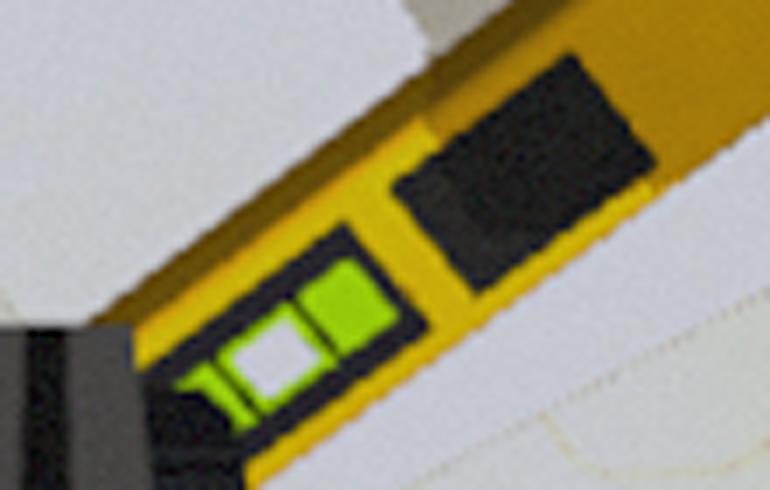

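View pics/l8.png

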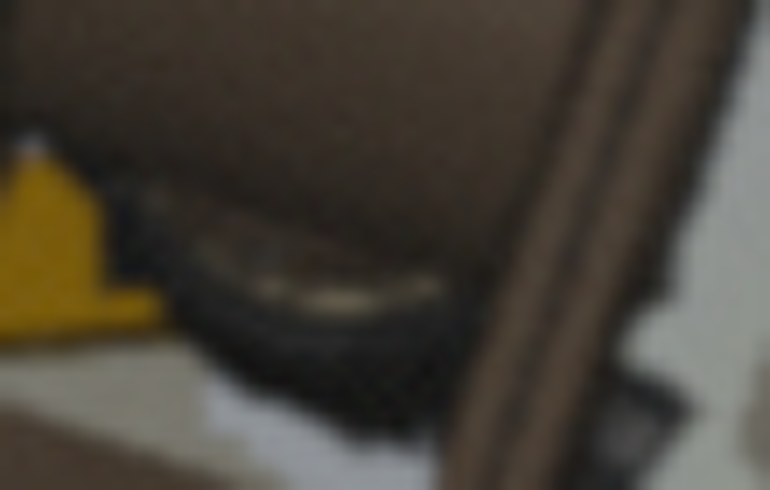

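```bash
python3 - <<'E'
from h import *
c=ld('w8'); p=px2w(c,310+524/7,190+175/7,.198); print(p, px2w(c,310+524/7,190+175/7))
p0=px2w(ld('top0'),230+274/3.3,130+103/3.3,.198); print(p0)
m=(p+p0)/2
print(solver.ik([m[0],m[1],.2],att(1.1)))
arm.reach([m[0],m[1],.25],att(1.1)); 
print(arm.move_straight([m[0],m[1],.215],v=.1,guard=8)); st()
print(arm.move_straight([m[0],m[1],.18],v=.025,guard=10)); st()
arm.hold(.3); st(); snap('wrist','w9'); snap('scene','s9')
E
```

```text
[ 0.65871136 -0.05521807  0.198     ] [ 0.6589937  -0.05520816  0.19734358]
[ 0.65485128 -0.05514479  0.198     ]
NoneTraceback (most recent call last):
  File "<stdin>", line 6, in <module>
plant.MotionError: the arm cannot take that pose within its joint ranges
```

```bash
python3 - <<'E'
from h import *
m=np.array([.657,-.055])
for y in (1.1,1.0,.9,.8,.6): 
    if solver.ik([*m,.2],att(y)) is not None and solver.ik([*m,.25],att(y)) is not None: break
print(y)
arm.reach([m[0],m[1],.25],att(y)); 
print(arm.move_straight([m[0],m[1],.215],v=.1,guard=8)); st()
print(arm.move_straight([m[0],m[1],.18],v=.025,guard=10)); st()
arm.hold(.3); st(); snap('wrist','w9'); snap('scene','s9')
E
```

```text
1.0
False
t 23.76 p [ 0.6568 -0.055   0.2145] F [ 0.79  0.3  -0.22] M [ 0.02  0.02 -0.01] op 0.003
True
t 24.57 p [ 0.6574 -0.0549  0.1976] F [-2.59  0.95  5.67] M [0.01 0.22 0.01] op 0.001
t 24.87 p [ 0.6574 -0.055   0.1976] F [ 0.14 -0.11  5.73] M [ 0.11 -0.16 -0.  ] op 0.007
```

View pics/w9.png

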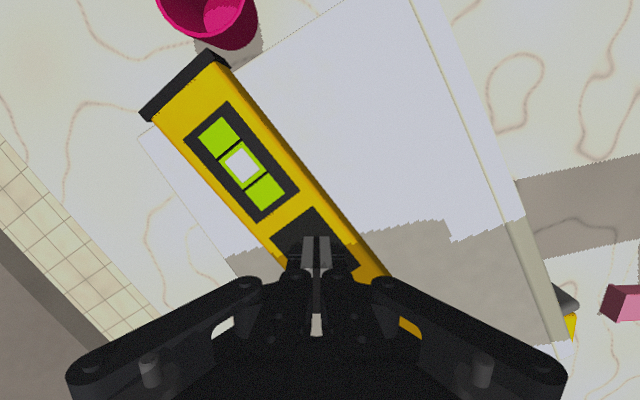

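```bash
python3 - <<'E'
from h import *
p=np.array(telemetry.read_state()['eef_pos'])
print(arm.move_straight(p-[0,0,.008],v=.01,guard=7)); st()
arm.hold(2.5); st(); snap('wrist','w10'); snap('top','t10')
a=cv2.imread('pics/w10.png')[40:280,130:370]
cv2.imwrite('pics/w10c.png',cv2.resize(a,None,fx=2.5,fy=2.5,interpolation=cv2.INTER_CUBIC))
E
```

```text
True
t 25.32 p [ 0.6578 -0.055   0.1976] F [-1.43 -0.04  3.21] M [-0.01  0.25 -0.01] op 0.002
t 27.82 p [ 0.6582 -0.055   0.1977] F [-0.14 -0.17  0.3 ] M [-0.07  0.09  0.02] op -0.001
```

View pics/w10c.png

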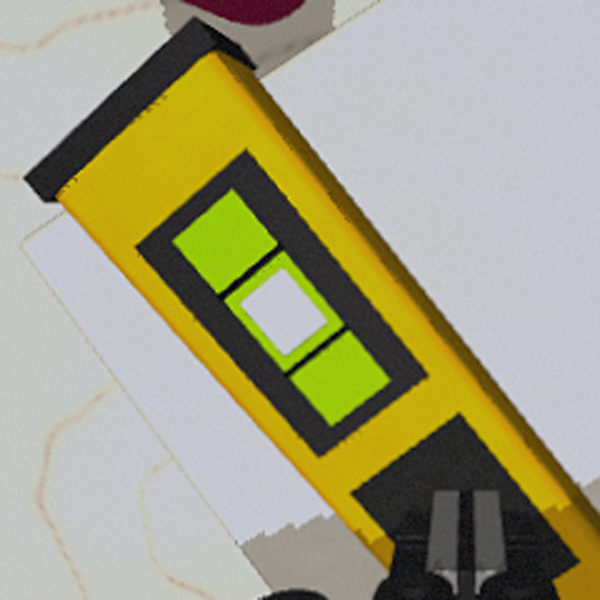

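View pics/t10.png

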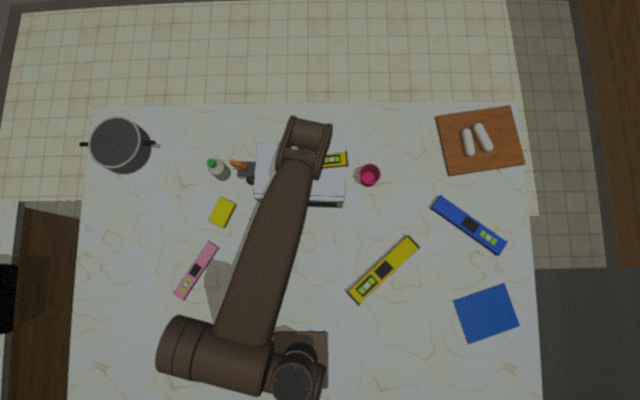

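```bash
python3 - <<'E'
from h import *
m=np.array(telemetry.read_state()['eef_pos']); m[:2]=[.6575,-.055]
z=.1972
for i in range(14):
    arm.move_straight([m[0],m[1],z],v=.01); arm.hold(.25); s=st()
    f=np.mean([telemetry.read_state()['wrist_force'][2]])
    if f>11: break
    z-=.0008 if f<6 else .0004
arm.hold(2.3); s=st(); snap('wrist','w11')
a=cv2.imread('pics/w11.png')[40:280,130:370]
cv2.imwrite('pics/w11c.png',cv2.resize(a,None,fx=2.5,fy=2.5,interpolation=cv2.INTER_CUBIC))
E
```

```text
t 28.43 p [ 0.6579 -0.055   0.1977] F [2.67 0.06 2.63] M [ 0.11 -0.26 -0.02] op -0.002
t 28.93 p [ 0.6581 -0.055   0.1976] F [0.52 1.04 5.3 ] M [ 0.12 -0.1   0.01] op -0.0
t 29.43 p [ 0.6582 -0.055   0.1976] F [0.94 1.32 6.8 ] M [ 0.14 -0.03  0.01] op 0.003
t 29.93 p [ 0.6583 -0.055   0.1976] F [0.11 1.15 7.67] M [0.16 0.1  0.02] op -0.001
t 30.43 p [ 0.6584 -0.055   0.1976] F [-0.02  1.6   8.96] M [ 0.14  0.18 -0.03] op 0.0
t 30.93 p [ 0.6584 -0.055   0.1975] F [-1.17  0.86 11.01] M [0.18 0.16 0.05] op 0.0
t 33.23 p [ 0.6584 -0.0551  0.1976] F [-1.4   2.05 10.4 ] M [0.19 0.16 0.  ] op -0.001
```

View pics/w11c.png

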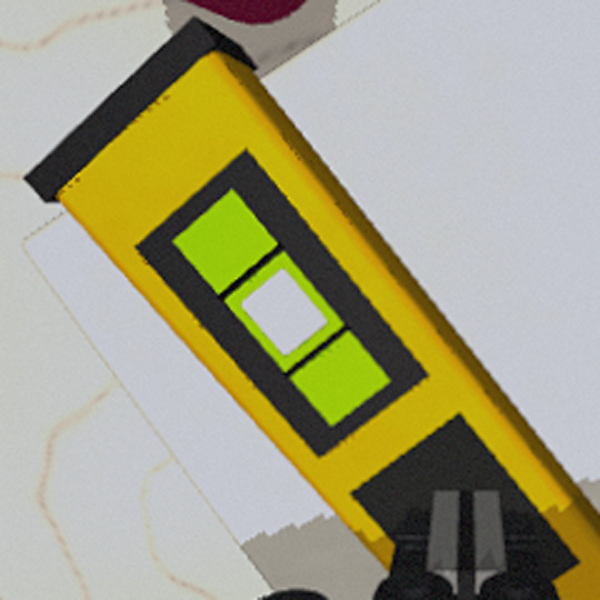

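```bash
python3 - <<'E'
from h import *
st(); order.finish_job(); 
E
```

```text
t 33.27 p [ 0.6584 -0.0551  0.1975] F [-0.75  0.92 10.33] M [ 0.17  0.17 -0.02] op -0.002
the job is handed in; nothing more can be done
```

I handed the job in at about 33 s, with the door shut, the bubble between the lines and the arm still pressing on the level's pad.

- **Door:** My first pushes stopped on the catch; the door snapped home on the next one. Afterwards the gap to the cabinet was even along its whole width, and the door was still shut after I turned the knob.
- **Levelling:** I turned the gripped knob clockwise about 1.4 rad in two steps. With the hand off both door and knob, the bubble stood within about 1 mm of the vial's middle.
- **Press:** My first press faded to about 0 N because the guarded move relaxed when it stopped. I pressed again in small steps to a steady 10 N or so. After 2.3 s at rest the bubble was still centred between the lines.
- **Bystanders:** The cup, soap and sponge looked unmoved in the last overhead picture, taken before the second press.

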